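# Pack a barrel bead down its leaning storage tube

## Robot

A 6-joint arm with a two-finger parallel gripper is mounted at the origin on the work surface. World frame = base frame: x ahead of the robot, y to its left, z up, the work surface at z = 0. Lengths are in m, angles in rad, forces in N, time in s.
With the tool pointing down it reaches from about 0.35 to 0.975 m from the base axis. Payload 4.9 kg.
Tool frame: the origin (TCP) lies at the very end of the fingers, on their centre line; the grasp point (between the pads) lies manip.grip_point_offset behind it (manip.grip_point_offset is the distance from the TCP to the grasp point, in m); z points along the fingers, y is the line along which they close (so a half turn about z gives the same grasp; the last joint's range is limited). The gripper opens to 85 mm and grips with 20 to 120 N. Pads are 22 mm wide; open, the fingers measure 114 mm over their backs; the gripper's body (76 mm by 85 mm) begins 54 mm behind the grasp point. The pads swing forward as they close: fully open they stand 13 mm farther back than shut.
Start: joints at [1.221, 0.053, 1.613, -0, 1.476, -0.119], TCP at [0.143, 0.608, 0.231] pointing down, gripper open.
Joint ranges: [-3.01, 3.01], [-1.01, 2.22], [0.06, 2.58], [-1.02, 4.17], [0.09, 2.62], [-3.14, 3.14]. Speed limits (rad/s): [2.57, 2.57, 3.14, 3.14, 3.14, 3.14].

## Interface

Orientations are given as a unit quaternion [w, x, y, z].
In Python, from plant import manip gives the robot as it stands.
- The arm moves only by the shell command python3 -m crank 'ROWS' [OPENING]. ROWS is JSON, a list of rows, each an object of numbers: "x", "y", "z": the shift along the tool's x, y, z in cm; "turn": the turn about the tool's z in rad. In form: [{"x": .., "y": .., "z": .., "turn": ..}, ...]. A call has 1 to 5 rows; each row shifts and turns the commanded pose from where the row before left it, along the tool's axes as they then stand; what a row does not reach is not made up. A row lasts 1/10 s, in which the tool goes at most 50 mm and 8.59 degrees, less where a joint would pass 70% of its speed; a pose out of reach is approached as far as the arm can. A call with a gripper value outside its range is refused whole. OPENING is the opening in per cent of the stroke, from 0 (shut) to 100 (fully open), set as the call begins (- or left out, the last holds). The fingers move at their own pace and stop on an object; the grip force is fixed at half the most. Time passes only in rows, so rows that do not move let the fingers close. It gives the time, the measured TCP pose, the force, the opening and the grip force at its end, in the units of the state.
- manip.state(): the state, without advancing time (a new reading comes with each control period).
- manip.grab_frame(name): name is "scene" or "top" or "wrist"; returns (picture, depth): 480x640x3 uint8, red, green, blue; 480x640 float32, m along the optical axis (not along the pixel's ray), 0 where there is no reading.
- manip.camera_model(name): a dict with "mtx" (3x3 intrinsics, pixels), "world_to_cam" (4x4, takes a point from world to camera coordinates). Camera axes: x right, y down, z forward; pixel columns grow to the right and rows downward; lengths in m; the calibration is good to about 2 mm. A picture is of the moment at which its call begins: read the wrist's pose just before it. camera_model takes no time and is no camera call; for the wrist camera it gives the pose at the moment of the call.
- manip.job_done(): hands the job in; it is judged then, once.
The state is a dict: "time": time; "joint_pos": joint angles; "joint_vel": joint speeds; "joint_efforts": joint torques, N m; "tool_pos": TCP position; "tool_rot": TCP orientation; "contact_force": force on the tool from outside, world axes, zero at the start; "ft_torque": the same for the moment, N m; "gripper_width": opening from 0.0 (shut) to 1.0 (fully open); "grasp_force": force on a finger pad.
Only numpy, scipy, OpenCV 4.12 (cv2) and the standard library are available. Lean on these libraries where they do the work, as an engineer would, in place of code of your own. Each camera call takes 0.05 s, during which the arm holds its last target. There are 200 camera calls.

## Task

Put the long yellow bead into the clear leaning tube, then use the orange-handled packing rod to push it and the red bead that is stuck inside down the tube until both bottom out, pressing firmly at the end. Hang the rod back upright in its wooden stand and leave the other things on the table where they are.

Things in the scene. Friction and masses are not known exactly. Their poses are not given: they have to be found in the camera images.
- tube: Clear plastic tube with blue foot and blue mouth band, fixed, leaning 30 degrees from vertical. Origin: centre of its underside; z runs up its centre line to the open mouth, y is level; the top leans to the cradle's -x, towards the robot. Outer diameter 44 mm (50 at the mouth band), inner 36 mm, inner floor at z = 8 mm, mouth at z = 168 mm, so 160 mm deep. Mouth about 181 mm above the table.
- cradle: Fixed light wooden cradle holding the tube: base 150 x 100 x 14 mm, two cheeks beside the tube up to 106 mm above the table. Origin: centre of its underside. It stands in any one of three places side by side (the others hold the tray and the rod stand), yaw within 0.3 rad.
- tube_mouth (a point): Centre of the tube's open mouth; axes as the tube's (z out of the tube along its centre line).
- seat (a point): Point on the tube's centre line, 73 mm up from its underside: where the yellow bead's centre lies when both beads are packed fully home (to within the few mm of sideways play).
- stuck_bead (a joint): How far (m) the red bead inside the tube still stands above the tube's floor: 0 fully home, 0.030 to 0.050 at the start. It is 34 mm in diameter, 30 mm long, slides along the tube only, stays where left and takes about 4 N (5 to 6 N at 50 mm/s) to push. At the bottom it stops dead; a firm final press is some 10 to 20 N of the rod on the yellow bead.
- stuck_top (a point): Centre of the red bead's upper face, on the tube's centre line; axes as the tube's.
- bead: The loose long yellow bead: cylinder 28 mm in diameter, 70 mm long, 40 to 85 g, standing upright on the tray's 5 mm floor. Origin: centre of its underside, z along its length. Either end may go first. Let go with its end in the mouth it slides down to the red bead, its top then 10 to 30 mm below the mouth; packed home its top is 60 mm below the mouth.
- bead_center (a point): Centre of the yellow bead, 35 mm above its origin.
- tray: Grey fixed tray 180 x 140 mm, 16 mm high, floor 5 mm. Origin: centre of its underside. The yellow bead stands in its -x half; a low green bead (30 mm in diameter, 30 mm high) and a low white bead (32 mm, 24 mm high) stand in its +x half, more than 75 mm (centre to centre) from the yellow one.
- rod: Packing rod, 173 mm long, 140 g. Origin: centre of the rubber foot's underside, z along the rod to the handle. Black foot (20 mm long) and metal shaft 22 mm in diameter; brass collar 50 mm in diameter from z = 110 to 116 mm; round orange handle 26 mm in diameter from 116 to 173 mm. At the start it hangs upright in the stand's hole, collar on the stand's top, foot 12 mm above the table.
- rod_handle (a point): On the rod's axis in the handle, 148 mm from the foot's underside, 25 mm below the handle's top.
- rod_collar (a point): On the rod's axis at the collar's underside, 110 mm from the foot's underside.
- stand_hole (a point): Centre of the hole, at the level of the top face, of the fixed brown wooden rod stand (110 x 100 mm, top face 122 mm above the table). Vertical through hole of 32 mm diameter in a 16 mm top board, open space below. z up.
- green_bead: Low green bead on the tray; leave it alone. Origin: centre of its underside.
- white_bead: Low white bead on the tray; leave it alone. Origin: centre of its underside.
- jar: Amber jar, 60 mm in diameter, 90 mm high, at the right-hand side of the work area; leave it alone. Origin: centre of its underside.
- cup: Blue mug, 70 mm in diameter, 85 mm high, beyond the work area; leave it alone. Origin: centre of its underside.
- driver: Screwdriver 170 mm long lying beyond the work area; leave it alone.
- spool: Wooden spool 52 mm in diameter, 40 mm high, beyond the work area; leave it alone. Origin: centre of its underside.
- spanner: Spanner 130 mm long lying beyond the work area; leave it alone.
Not all that is in view belongs to the job. Leave any black look-alike of the cradle alone. There is more than one size of the bead; the one meant has the size given above.

How it is judged:
On the way, in this order (a step that is already met when the one before it is completed fails the run):
1. the yellow bead is in the tube and let go (z of bead_center in the frame of tube between 0.04 and 0.15 m and x of bead_center in the frame of tube between -0.012 and 0.012 m and y of bead_center in the frame of tube between -0.012 and 0.012 m and contact force between the fingers and bead below 0.1 N), for 0.1 s.
2. both beads are at the bottom and the rod presses the yellow bead with over 7 N (value of joint stuck_bead below 0.002 m and distance between bead_center and seat below 0.008 m and contact force between rod and bead above 7 N), for 0.05 s.
At the end, for the whole second after the job is handed in: The red bead is within 2 mm of the tube's floor, the yellow bead's centre within 8 mm of its packed-home point, and the rod hangs at rest in its stand: collar centre within 12 mm of the hole's centre at the top face, within 0.12 rad of upright (value of joint stuck_bead below 0.002 m and distance between bead_center and seat below 0.008 m and distance between rod_collar and stand_hole below 0.012 m and angle between rod's own z axis and vertical below 0.12 rad and linear speed of each of rod, bead below 0.02 m/s); the robot touches nothing.
It fails at once if another thing on the table was moved by more than 30 mm (distance of any of green_bead, white_bead, jar, cup, driver, spool, spanner from where it was at the start of the episode above 0.03 m).
It also fails if it takes over 72 s, if anything falls off the work surface, if the arm or the gripper's body presses on something with over 40 N, if the wrist force passes 120 N, or if a joint passes its speed limit or range.

## Working session

There is one attempt and no reset: what is moved stays moved. The work goes in short steps, Python scripts to look and compute and a shell command to move; the robot and the scene stay as the last step left them, time stands still between calls to the robot, and variables do not carry over. Pictures are saved under pics/ and viewed, at most 10 in all, crops included, and the job is handed in when it is done.

```bash
mkdir -p pics; ls
python3 - <<'E'
from plant import manip
import cv2,numpy as np
s=manip.state();print({k:np.round(v,3) for k,v in s.items()},manip.grip_point_offset)
for n in("scene","top"):
    p,d=manip.grab_frame(n);np.savez(f"pics/{n}0.npz",p=p,d=d,**manip.camera_model(n));cv2.imwrite(f"pics/{n}0.png",p[:,:,::-1])
    print(n,manip.camera_model(n))
E
```

```text
pics
{'time': np.float64(0.0), 'joint_pos': array([ 1.221,  0.053,  1.614, -0.   ,  1.476, -0.119]), 'joint_vel': array([-0.   ,  0.   ,  0.   ,  0.001, -0.001,  0.   ]), 'joint_efforts': array([ 1.0000e-03, -3.9369e+01, -3.7018e+01,  0.0000e+00,  7.0000e-03,
       -0.0000e+00]), 'tool_pos': array([0.143, 0.608, 0.23 ]), 'tool_rot': array([-0.   ,  0.115,  0.993, -0.001]), 'contact_force': array([ 0.321, -0.112, -1.038]), 'ft_torque': array([-0.05 ,  0.057, -0.018]), 'grasp_force': np.float64(0.0), 'gripper_width': np.float64(1.004)} 0.0187
scene {'mtx': array([[513.8293592 ,   0.        , 325.68122257],
       [  0.        , 513.8293592 , 239.82060781],
       [  0.        ,   0.        ,   1.        ]]), 'world_to_cam': array([[-0.6514227 ,  0.75831983, -0.02448466,  0.4353334 ],
       [ 0.41048035,  0.32510906, -0.85194482, -0.09065906],
       [-0.63808647, -0.56502667, -0.52305881,  1.42913615],
       [ 0.        ,  0.        ,  0.        ,  1.        ]])}
top {'mtx': array([[577.13861204,   0.        , 310.23159292],
       [  0.        , 577.13861204, 241.76612189],
       [  0.        ,   0.        ,   1.        ]]), 'world_to_cam': array([[ 0.00940533, -0.99993405,  0.00659043, -0.08297652],
       [-0.98904515, -0.01027345, -0.14725536,  0.61333724],
       [ 0.14731335, -0.00513324, -0.98907655,  1.26419599],
       [ 0.        ,  0.        ,  0.        ,  1.        ]])}
```

View images.

View pics/scene0.png

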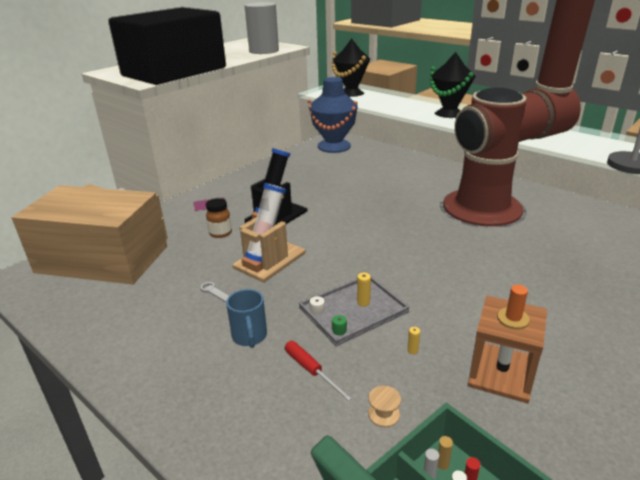

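View pics/top0.png

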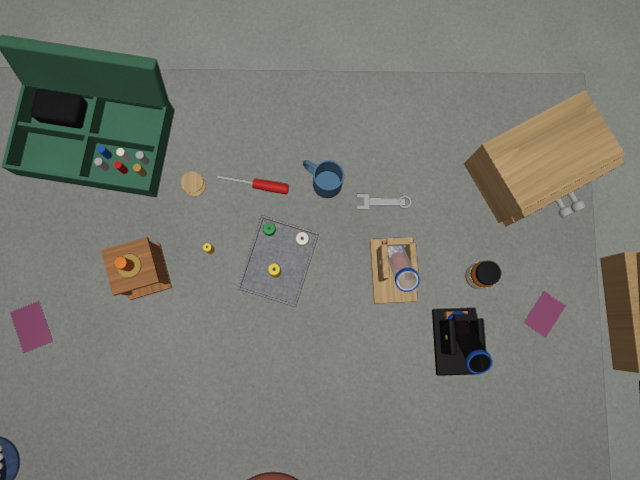

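The yellow candidates in the top view are the tray bead at (275,270), a small loose bead at (208,248), and the box bead at (138,168). I choose the tray bead, which is the tall one. The clear tube in the light cradle is at (405,280), and the black look-alike at (460,345) is to be left alone. The rod in its stand is at (122,264).

```bash
cat > h.py <<'E'
import numpy as np,cv2
def load(n):
    f=np.load(f"pics/{n}.npz");return f["p"],f["d"],f["mtx"],f["world_to_cam"]
def cast(uv,z,K,T):
    "pixels -> world points on plane z"
    uv=np.atleast_2d(uv).astype(float);R=T[:3,:3];c=-R.T@T[:3,3]
    r=np.c_[uv,np.ones(len(uv))]@np.linalg.inv(K).T@R
    return c+r*((z-c[2])/r[:,2])[:,None]
def cloud(d,K,T):
    v,u=np.indices(d.shape);P=np.stack([(u-K[0,2])/K[0,0]*d,(v-K[1,2])/K[1,1]*d,d],-1)
    return (P-T[:3,3])@T[:3,:3]
def mask(p,lo,hi,box):
    h=cv2.cvtColor(p,cv2.COLOR_RGB2HSV);m=cv2.inRange(h,lo,hi);k=np.zeros_like(m);x0,y0,x1,y1=box;k[y0:y1,x0:x1]=255
    return m&k
def blob(m):
    c=max(cv2.findContours(m,cv2.RETR_EXTERNAL,cv2.CHAIN_APPROX_NONE)[0],key=cv2.contourArea);return c
E
python3 - <<'E'
from h import *
p,d,K,T=load("top0");W=cloud(d,K,T)
def zr(m):z=W[m>0][:,2];return np.round(np.percentile(z,[5,50,95]),3)
for nm,box,lo,hi,z in [("bead",(255,255,295,285),(20,120,80),(35,255,255),.075),("decoy",(195,235,220,260),(20,120,80),(35,255,255),.05),
  ("handle",(105,245,145,285),(3,180,150),(14,255,255),.185),("mouth",(385,262,425,300),(100,120,60),(125,255,255),.181)]:
    m=mask(p,lo,hi,box);c=blob(m);zz=W[...,2];
    (x,y),r=cv2.minEnclosingCircle(c)
    Q=W[m>0];top=Q[Q[:,2]>np.percentile(Q[:,2],97)-.006]
    print(nm,cv2.contourArea(c),(x,y,r),cv2.fitEllipse(c),zr(m),"top px centre",np.round(top.mean(0),4),(np.ptp(top[:,:2],axis=0)),cast((x,y),z,K,T).round(4))
def rect(box,z0,z1):
    Q=W[box[1]:box[3],box[0]:box[2]].reshape(-1,3);Q=Q[(Q[:,2]>z0)&(Q[:,2]<z1)]
    r=cv2.minAreaRect((Q[:,:2]*1000).astype(np.float32));print("rect",len(Q),r)
rect((360,225,430,315),.008,.02)
rect((95,230,160,310),.114,.126)
rect((230,205,330,315),.003,.02)
h=W[262:300,385:425];
cv2.imwrite("pics/crop1.png",cv2.resize(p[205:315,230:430,::-1],None,fx=4,fy=4,interpolation=cv2.INTER_CUBIC))
E
```

```text
bead 120.0 (274.5, 270.0, 7.017934322357178) ((274.05511474609375, 269.94708251953125), (11.528340339660645, 13.558028221130371), 159.77256774902344) [0.027 0.075 0.079] top px centre [0.547  0.0019 0.0927] [0.13830428 0.08375602] [[0.5461 0.0013 0.075 ]]
decoy 72.0 (208.0, 248.0, 5.831051826477051) ((208.0901336669922, 247.91468811035156), (8.129605293273926, 11.616168975830078), 132.0305633544922) [0.014 0.051 0.056] top px centre [0.5994 0.1551 0.0531] [0.01811694 0.01890962] [[0.5969 0.1536 0.05  ]]
handle 32.0 (119.89473724365234, 262.368408203125, 6.116461753845215) ((120.3816909790039, 262.6950988769531), (10.806103706359863, 11.171443939208984), 130.21099853515625) [0.181 0.185 0.19 ] top px centre [0.5508 0.3065 0.1865] [0.02216098 0.02234726] [[0.5475 0.3061 0.185 ]]
mouth 45.5 (407.032470703125, 279.3441467285156, 12.258783340454102) ((406.87860107421875, 279.8592834472656), (22.00188636779785, 23.58417320251465), 74.75994110107422) [0.169 0.188 0.194] top px centre [ 0.5355 -0.2697  0.1921] [0.01607058 0.04170965] [[ 0.5194 -0.272   0.181 ]]
rect 1104 ((559.8663940429688, -276.33056640625), (154.8481903076172, 201.77484130859375), 89.08906555175781)
rect 1691 ((548.3930053710938, 305.883056640625), (101.2332534790039, 102.4743881225586), 17.27931785583496)
rect 4914 ((579.6883544921875, -4.951194763183594), (256.1656799316406, 233.8009490966797), 0.5481463074684143)
```

View pics/crop1.png

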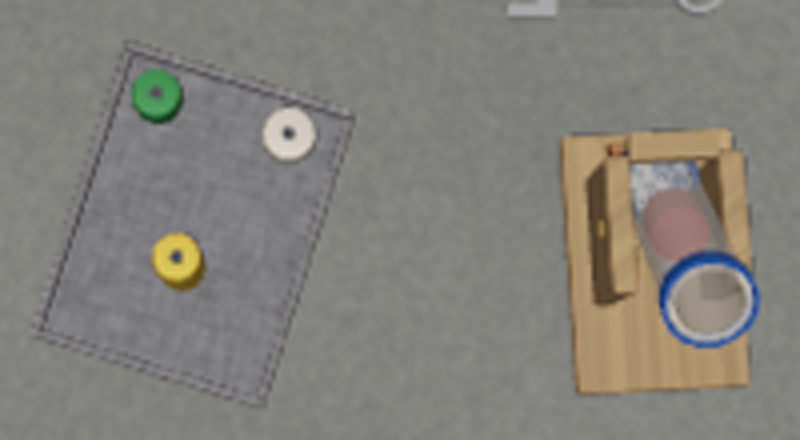

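The crop confirms the choice: the tall yellow bead is at (177,258), in the tray with the green and white beads. The clear tube's mouth ring is at (709,300), with the red bead inside at (677,222). Next I compute the cradle yaw and refine the mouth position.

Run:
```python
from h import *
p,d,K,T=load("top0")
f=lambda a:np.array(a,float)/4+[230,205]
C=cast(f([(562,137),(730,130),(748,383),(580,393)]),.014,K,T);print(C.round(4))
c=C.mean(0);ax=(C[0]+C[1]-C[2]-C[3]);yaw=np.arctan2(ax[1],ax[0]);print("cradle",c,"yaw",yaw, np.linalg.norm(C[0]-C[3]),np.linalg.norm(C[0]-C[1]))
M=cast((406.9,279.9),.181,K,T)[0];print("mouth",M,"in cradle", np.array([[np.cos(yaw),np.sin(yaw)],[-np.sin(yaw),np.cos(yaw)]])@(M-c)[:2])
print("bead",cast(f((177,257)),.075,K,T))
# scene view cross-check
s,ds,Ks,Ts=load("scene0")
def uv(P):q=Ts[:3,:3]@P+Ts[:3,3];return (Ks@(q/q[2]))[:2]
print("mouth in scene",uv(M),"bead top",uv(np.array([.546,.0013,.075])),"handle",uv(np.array([.5475,.306,.185])))
m=mask(s,(100,120,60),(125,255,255),(255,175,295,215));print(cv2.fitEllipse(blob(m)))
m=mask(s,(20,120,80),(35,255,255),(350,260,380,320));print("bead",cv2.boundingRect(blob(m)))
m=mask(s,(3,180,120),(14,255,255),(500,270,535,320));print("handle",cv2.boundingRect(blob(m)))
Sc=manip=None
```

```text
[[ 0.6262 -0.2173  0.014 ]
 [ 0.6314 -0.3153  0.014 ]
 [ 0.4847 -0.3232  0.014 ]
 [ 0.478  -0.2268  0.014 ]]
cradle [ 0.55506651 -0.27063748  0.014     ] yaw 0.05860095005102065 0.14851268207807214 0.09810260179004465
mouth [ 0.5183145  -0.27171153  0.181     ] in cradle [-0.03675182  0.00108027]
bead [[0.54776248 0.00189121 0.075     ]]
mouth in scene [275.60425796 186.34493889] bead top [364.58761063 274.37451782] handle [519.88994916 287.99451176]
((272.652099609375, 187.43460083007812), (4.583317279815674, 27.420068740844727), 106.40074920654297)
bead (357, 273, 14, 33)
handle (508, 286, 18, 34)
```

```bash
cat > go.py <<'E'
# print shift (cm, tool axes) and turn from measured pose to target: python3 go.py x y z [yaw]
import sys,numpy as np
from plant import manip
from scipy.spatial.transform import Rotation as R
s=manip.state();r=R.from_quat(np.roll(s["tool_rot"],-1));t=np.array([float(a) for a in sys.argv[1:4]])
ya=r.as_matrix()[:,1];yaw=float(sys.argv[4]) if len(sys.argv)>4 else .059
e=np.arctan2(ya[1],ya[0])-np.pi/2-yaw
print("t",round(s["time"],2),"pos",s["tool_pos"].round(4),"shift cm",(100*r.inv().apply(t-s["tool_pos"])).round(2),"turn",round((e+np.pi)%(2*np.pi)-np.pi,3),"F",s["contact_force"].round(1),"w",round(float(s["gripper_width"]),3),"g",round(float(s["grasp_force"]),1))
E
python3 -m crank '[{"turn":-0.145},{"turn":-0.145},{"x":-2.3,"y":-3.93},{"x":-2.3,"y":-3.93},{"x":-2.3,"y":-3.93}]'
python3 -m crank '[{"x":-2.3,"y":-3.93},{"x":-2.3,"y":-3.93},{"x":-2.3,"y":-3.93},{"x":-2.3,"y":-3.93},{"x":-2.3,"y":-3.93}]'
python3 -m crank '[{"x":-2.3,"y":-3.93},{"x":-2.3,"y":-3.93},{"x":-2.3,"y":-3.93},{"x":-2.3,"y":-3.93},{"x":-2.3,"y":-3.93}]'
python3 go.py .547 .0015 .14
```

```text
t 0.1 pos [0.1428 0.6079 0.2302] shift cm [-53.22 -49.77   9.1 ] turn -0.29 F [-0.1  0.4 -0.8] w 1.001 g 0.0schema error: expected keys x, y, z, turn
schema error: expected keys x, y, z, turn
schema error: expected keys x, y, z, turn
```

```bash
python3 -m crank '[{"x":0,"y":0,"z":0,"turn":-0.145},{"x":0,"y":0,"z":0,"turn":-0.145},{"x":-2.3,"y":-3.93,"z":0,"turn":0},{"x":-2.3,"y":-3.93,"z":0,"turn":0},{"x":-2.3,"y":-3.93,"z":0,"turn":0}]'
python3 -m crank '[{"x":-2.3,"y":-3.93,"z":0,"turn":0},{"x":-2.3,"y":-3.93,"z":0,"turn":0},{"x":-2.3,"y":-3.93,"z":0,"turn":0},{"x":-2.3,"y":-3.93,"z":0,"turn":0},{"x":-2.3,"y":-3.93,"z":0,"turn":0}]'
python3 -m crank '[{"x":-2.3,"y":-3.93,"z":0,"turn":0},{"x":-2.3,"y":-3.93,"z":0,"turn":0},{"x":-2.3,"y":-3.93,"z":0,"turn":0},{"x":-2.3,"y":-3.93,"z":0,"turn":0},{"x":-2.3,"y":-3.93,"z":0,"turn":0}]'
python3 go.py .547 .0015 .14
```

```text
time: 0.6
tool_pos: [0.2191, 0.4933, 0.2305]
tool_rot: [-0.0, -0.03, 1.0, -0.001]
contact_force: [1.2, -0.4, -0.4]
gripper_width: 1.003
grasp_force: 0.0
time: 1.1
tool_pos: [0.3456, 0.3037, 0.2309]
tool_rot: [-0.0, -0.03, 1.0, -0.0]
contact_force: [0.6, 0.3, -0.0]
gripper_width: 1.0
grasp_force: 0.0
time: 1.6
tool_pos: [0.4721, 0.1143, 0.2309]
tool_rot: [-0.0, -0.029, 1.0, 0.0]
contact_force: [0.5, -0.0, 0.4]
gripper_width: 0.997
grasp_force: 0.0
t 1.6 pos [0.4721 0.1143 0.2309] shift cm [ -6.81 -11.7    9.09] turn -0.0 F [ 0.5 -0.   0.4] w 0.997 g 0.0
```

```bash
python3 -m crank '[{"x":-2.3,"y":-3.8,"z":1,"turn":0},{"x":-2.2,"y":-3.8,"z":2,"turn":0},{"x":-2,"y":-3.5,"z":2,"turn":0},{"x":0,"y":0,"z":0,"turn":0},{"x":0,"y":0,"z":0,"turn":0}]' | head -2
python3 go.py .547 .0015 .14
python3 - <<'E'
from plant import manip
import cv2,numpy as np
c=manip.camera_model("wrist");p,d=manip.grab_frame("wrist");np.savez("pics/w1.npz",p=p,d=d,**c);cv2.imwrite("pics/w1.png",p[:,:,::-1])
from h import *
K,T=c["mtx"],c["world_to_cam"]
m=mask(p,(20,120,60),(35,255,255),(0,0,640,480));W=cloud(d,K,T);ct=blob(m);print(cv2.boundingRect(ct))
k=(m>0)&(abs(W[...,2]-.075)<.006);print(k.sum(),W[k].mean(0),W[k].min(0),W[k].max(0))
E
```

```text
time: 2.1
tool_pos: [0.5426, 0.0086, 0.18]
t 2.1 pos [0.5426 0.0086 0.18  ] shift cm [-0.41 -0.74  3.99] turn -0.002 F [0.2 1.  0.4] w 1.002 g 0.0
(288, 211, 41, 59)
1158 [0.55054491 0.00190022 0.07386772] [ 0.53850538 -0.01145747  0.06910313] [0.56430839 0.01492083 0.07639041]
```

View pics/w1.png

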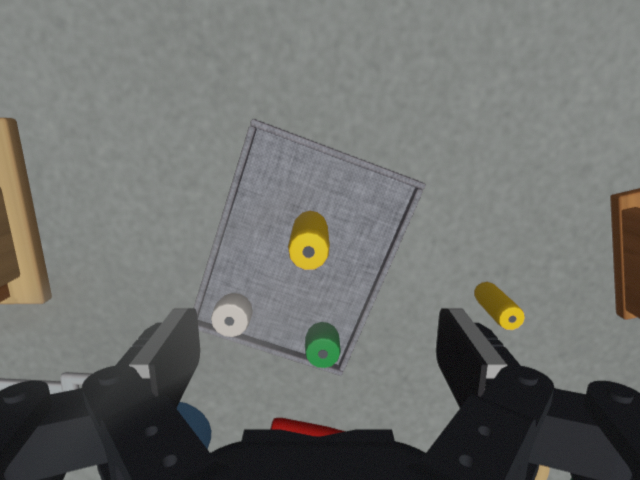

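Wrist view: the yellow bead's top is at (308,250), and the fingers are aligned to pass on either side of it. I go down and grip.

```bash
python3 -m crank '[{"x":-0.3,"y":-0.35,"z":2,"turn":0},{"x":-0.3,"y":-0.35,"z":3,"turn":0},{"x":0,"y":0,"z":3,"turn":0},{"x":0,"y":0,"z":3,"turn":0},{"x":0,"y":0,"z":2.8,"turn":0}]' |head -2
python3 -m crank '[{"x":0,"y":0,"z":0,"turn":0},{"x":0,"y":0,"z":0,"turn":0},{"x":0,"y":0,"z":0,"turn":0},{"x":0,"y":0,"z":0,"turn":0},{"x":0,"y":0,"z":0,"turn":0}]' 0
python3 -m crank '[{"x":0,"y":0,"z":0,"turn":0},{"x":0,"y":0,"z":0,"turn":0},{"x":0,"y":0,"z":-0.5,"turn":0}]' |tail -5
python3 go.py .518 -.272 .25
```

```text
time: 2.65
tool_pos: [0.5497, 0.0039, 0.0434]
time: 3.15
tool_pos: [0.5514, 0.0026, 0.046]
tool_rot: [0.002, -0.03, 1.0, -0.0]
contact_force: [-0.9, 0.6, 6.2]
gripper_width: 0.302
grasp_force: 59.3
tool_pos: [0.5499, 0.0024, 0.0492]
tool_rot: [0.0, -0.03, 1.0, -0.0]
contact_force: [0.1, -0.4, 0.2]
gripper_width: 0.306
grasp_force: 58.9
t 3.45 pos [0.5499 0.0024 0.0492] shift cm [  4.79 -27.21 -20.08] turn 0.0 F [ 0.1 -0.4  0.2] w 0.306 g 58.9
```

```bash
python3 -m crank '[{"x":0,"y":0,"z":-4,"turn":0},{"x":0,"y":0,"z":-4,"turn":0},{"x":0,"y":-3,"z":-4,"turn":0},{"x":0,"y":-4,"z":-3,"turn":0},{"x":0,"y":-4,"z":-3,"turn":0}]' |head -2
python3 -m crank '[{"x":-0.5,"y":-4,"z":-2,"turn":0},{"x":-1,"y":-4,"z":0,"turn":0},{"x":-1,"y":-4,"z":0,"turn":0},{"x":0,"y":-3,"z":0,"turn":0},{"x":0,"y":0,"z":0,"turn":0}]' |tail -5
python3 go.py .5699 -.269 .219
```

```text
time: 3.95
tool_pos: [0.556, -0.1082, 0.2306]
tool_pos: [0.5894, -0.2592, 0.248]
tool_rot: [-0.0, -0.027, 1.0, -0.0]
contact_force: [-0.4, 0.2, -0.4]
gripper_width: 0.304
grasp_force: 59.2
t 4.45 pos [ 0.5894 -0.2592  0.248 ] shift cm [ 2.   -0.87  2.91] turn -0.004 F [-0.4  0.2 -0.4] w 0.304 g 59.2
```

```bash
python3 -m crank '[{"x":0.5,"y":-0.4,"z":1.4,"turn":0},{"x":0.5,"y":-0.5,"z":1.5,"turn":0},{"x":1,"y":0,"z":0,"turn":0},{"x":0,"y":0,"z":0,"turn":0}]' |tail -5
for i in 1; do python3 -m crank '[{"x":0.6,"y":0,"z":0,"turn":0},{"x":0.7,"y":0,"z":0,"turn":0},{"x":0.7,"y":0,"z":0,"turn":0}]'; done
python3 -m crank '[{"x":0.5,"y":0,"z":0,"turn":0},{"x":0.5,"y":0,"z":0,"turn":0},{"x":0,"y":0,"z":0,"turn":0}]'
python3 - <<'E'
from plant import manip
import cv2
p,d=manip.grab_frame("scene");cv2.imwrite("pics/s2.png",cv2.resize(p[120:280,200:400,::-1],None,fx=4,fy=3.75))
E
```

```text
tool_pos: [0.5687, -0.2647, 0.2178]
tool_rot: [-0.001, -0.03, 1.0, 0.001]
contact_force: [-0.5, -0.5, -1.3]
gripper_width: 0.3
grasp_force: 59.2
time: 5.15
tool_pos: [0.5526, -0.2665, 0.221]
tool_rot: [0.004, -0.03, 1.0, -0.0]
contact_force: [7.9, 2.5, -0.1]
gripper_width: 0.302
grasp_force: 59.4
time: 5.45
tool_pos: [0.5429, -0.2671, 0.2217]
tool_rot: [0.005, -0.03, 1.0, -0.0]
contact_force: [6.7, 1.5, 0.8]
gripper_width: 0.305
grasp_force: 59.6
```

View pics/s2.png

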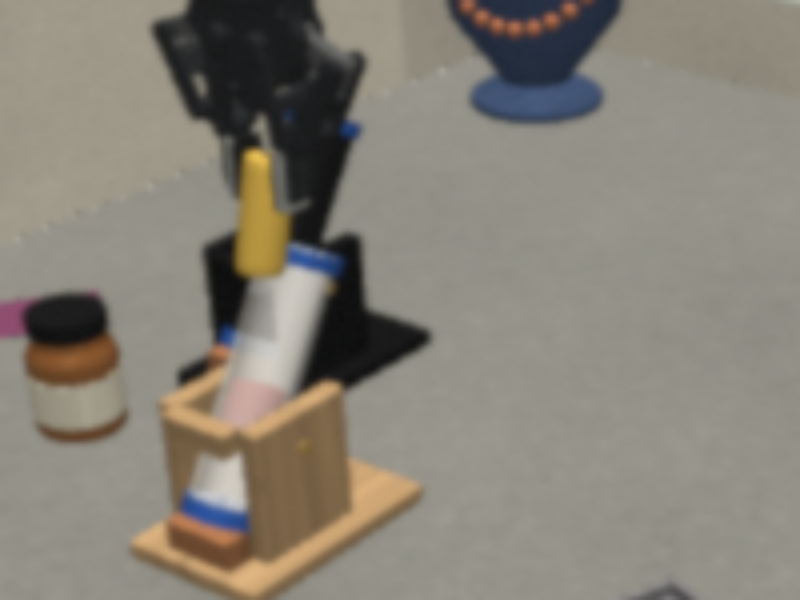

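The bead at (258,210) in the crop is just right of the mouth band and its tilt is unclear. I check it by projecting the hypotheses into this view.

Run:
```python
from plant import manip
from h import *
p,d=manip.grab_frame("scene");c=manip.camera_model("scene");K,T=c["mtx"],c["world_to_cam"];np.savez("pics/s3.npz",p=p,d=d,**c)
s=manip.state();t=s["tool_pos"];print(t,s["contact_force"])
def uv(P):q=T[:3,:3]@P+T[:3,3];return (K@(q/q[2]))[:2].round(1)
g=t+[0,0,.0187]
for a in(0,15,30):
    a=np.radians(a);ax=np.array([-np.sin(a),0,np.cos(a)]);print(uv(g+.0105*ax),uv(g-.0595*ax))
m=mask(p,(20,120,60),(35,255,255),(240,140,300,210));ct=blob(m);print(cv2.minAreaRect(ct),cv2.boundingRect(ct))
ys=np.where(m.any(1))[0]
for y in ys[::4]:x=np.where(m[y])[0];print(y,x.min(),x.max(),end=" | ")
W=cloud(d,K,T)[m>0];print(np.percentile(W,[2,50,98],axis=0).round(3))
lo=W[W[:,2]<np.percentile(W[:,2],25)];hi=W[W[:,2]>np.percentile(W[:,2],75)];print(np.median(lo,0),np.median(hi,0))
```

```text
[ 0.54291625 -0.2670754   0.22163202] [6.97717221 2.20879471 0.94329548]
[266.5 161.4] [269.2 190.8]
[267.4 161.1] [264.  192.4]
[268.3 161.2] [259.  192.3]
((265.6000061035156, 176.30001831054688), (13.868596076965332, 34.21474075317383), 4.763641834259033) (258, 159, 15, 35)
159 261 264 | 163 260 267 | 167 260 267 | 171 260 267 | 175 260 268 | 179 260 272 | 183 259 272 | 187 258 270 | 191 258 269 | [[ 0.431 -0.406  0.107]
 [ 0.558 -0.261  0.216]
 [ 0.569 -0.252  0.254]]
[ 0.56286913 -0.26024614  0.19232386] [ 0.55510163 -0.26544306  0.24779418]
```

```bash
python3 -m crank '[{"x":0.6,"y":0,"z":0,"turn":0},{"x":0.6,"y":0,"z":0,"turn":0},{"x":0.4,"y":0,"z":0,"turn":0},{"x":0,"y":0,"z":0,"turn":0}]' | tail -5
python3 go.py .518 -.272 .219
cat > tilt.py <<'E'
from plant import manip
from h import *
p,d=manip.grab_frame("scene");c=manip.camera_model("scene");K,T=c["mtx"],c["world_to_cam"]
t=manip.state()["tool_pos"];print(t)
def uv(P):q=T[:3,:3]@P+T[:3,3];return (K@(q/q[2]))[:2].round(1)
g=t+[0,0,.0187]
for a in(0,15,30):
    a=np.radians(a);ax=np.array([-np.sin(a),0,np.cos(a)]);print(uv(g+.0105*ax),uv(g-.0595*ax))
m=mask(p,(20,120,60),(35,255,255),(240,140,320,230))
for y in np.where(m.any(1))[0][::4]:x=np.where(m[y])[0];print(y,x.min(),x.max(),end=" | ")
E
python3 tilt.py
```

```text
tool_pos: [0.5272, -0.2683, 0.2216]
tool_rot: [0.005, -0.03, 1.0, -0.001]
contact_force: [7.9, 1.0, -0.1]
gripper_width: 0.307
grasp_force: 59.9
t 5.95 pos [ 0.5272 -0.2683  0.2216] shift cm [ 0.94 -0.32  0.25] turn 0.001 F [ 7.9  1.  -0.1] w 0.307 g 59.9
[ 0.52724457 -0.26823688  0.22162893]
[271.4 159. ] [273.9 188.2]
[272.3 158.7] [268.8 189.8]
[273.1 158.8] [263.9 189.6]
157 266 269 | 161 265 272 | 165 264 272 | 169 264 272 | 173 263 273 | 177 262 275 | 181 261 274 | 185 259 271 | 189 259 270 |
```

```bash
python3 -m crank '[{"x":0.5,"y":0,"z":-1.2,"turn":0},{"x":0.8,"y":-0.1,"z":-1.5,"turn":0},{"x":1.0,"y":-0.2,"z":-0.8,"turn":0},{"x":0,"y":0,"z":0,"turn":0},{"x":0,"y":0,"z":0,"turn":0}]' | tail -5
python3 go.py .483 -.274 .227
python3 tilt.py
```

```text
tool_pos: [0.5013, -0.273, 0.2545]
tool_rot: [0.0, -0.029, 1.0, -0.0]
contact_force: [0.3, 0.3, -0.6]
gripper_width: 0.309
grasp_force: 59.8
t 6.5 pos [ 0.5013 -0.273   0.2545] shift cm [1.83 0.01 2.75] turn -0.001 F [ 0.3  0.3 -0.6] w 0.309 g 59.8
[ 0.50128643 -0.27279821  0.25379873]
[277.3 140.9] [279.6 170.7]
[278.2 140.7] [274.6 172.1]
[279.1 140.8] [269.8 171.7]
140 271 276 | 144 270 278 | 148 270 278 | 152 269 278 | 156 269 280 | 160 268 280 | 164 267 279 | 168 266 278 | 172 268 277 |
```

```bash
python3 -m crank '[{"x":0.9,"y":0,"z":1.2,"turn":0},{"x":0.9,"y":0,"z":1.5,"turn":0},{"x":0,"y":0,"z":0,"turn":0}]' | tail -5
python3 -m crank '[{"x":-0.4,"y":0,"z":0.7,"turn":0},{"x":-0.4,"y":0,"z":0.7,"turn":0},{"x":0,"y":0,"z":0,"turn":0}]' | tail -5
python3 -m crank '[{"x":-0.35,"y":0,"z":0.7,"turn":0},{"x":-0.35,"y":0,"z":0.7,"turn":0},{"x":0,"y":0,"z":0,"turn":0}]' | tail -5
python3 go.py .498 -.273 .199
python3 tilt.py
python3 - <<'E'
from plant import manip
import cv2
p,d=manip.grab_frame("scene");cv2.imwrite("pics/s4.png",cv2.resize(p[120:280,200:400,::-1],None,fx=4,fy=3.75))
E
```

```text
tool_pos: [0.4819, -0.2728, 0.2237]
tool_rot: [-0.002, -0.029, 1.0, 0.002]
contact_force: [0.7, -0.1, -0.3]
gripper_width: 0.305
grasp_force: 59.7
tool_pos: [0.4921, -0.273, 0.2121]
tool_rot: [-0.001, -0.03, 1.0, 0.001]
contact_force: [0.5, 0.4, -0.5]
gripper_width: 0.302
grasp_force: 59.8
tool_pos: [0.4986, -0.2725, 0.1977]
tool_rot: [-0.001, -0.03, 1.0, 0.001]
contact_force: [-0.1, -0.3, -1.1]
gripper_width: 0.308
grasp_force: 59.8
t 7.45 pos [ 0.4986 -0.2725  0.1977] shift cm [ 0.06 -0.05 -0.13] turn 0.001 F [-0.1 -0.3 -1.1] w 0.308 g 59.8
[ 0.49859644 -0.27265202  0.19838322]
[280.  164.3] [282.2 192.5]
[280.9 164. ] [277.4 194.1]
[281.7 164.1] [272.7 194. ]
162 276 277 | 166 274 280 | 170 273 281 | 174 273 281 | 178 271 282 | 182 270 282 | 186 277 282 |
```

View pics/s4.png

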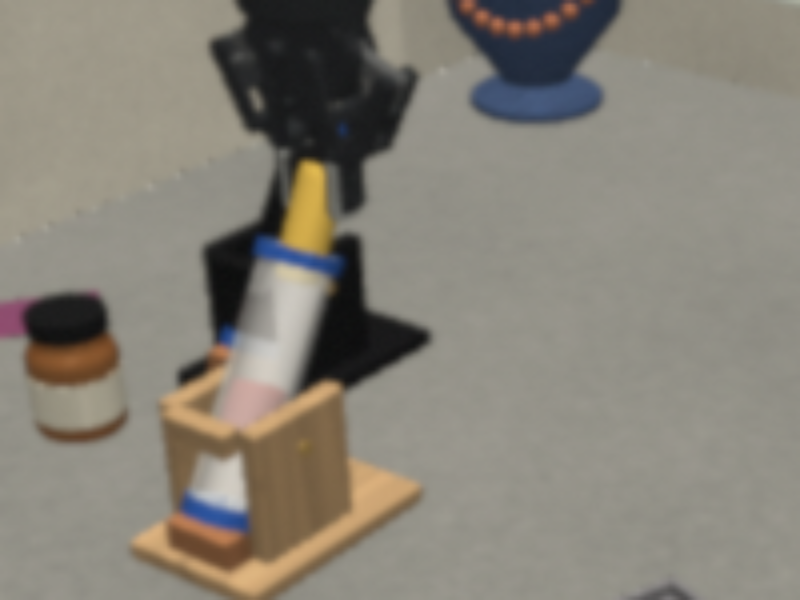

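The bead's end is inside the mouth: the band is at (300,255) and the bead continues below it. I push a little further in and release.

```bash
python3 -m crank '[{"x":-0.4,"y":0,"z":0.7,"turn":0},{"x":0,"y":0,"z":0,"turn":0}]' | tail -5
python3 -m crank '[{"x":0,"y":0,"z":0,"turn":0},{"x":0,"y":0,"z":0,"turn":0},{"x":0,"y":0,"z":0,"turn":0},{"x":0,"y":0,"z":0,"turn":0}]' 100 | tail -5
python3 -m crank '[{"x":0,"y":0,"z":-1.5,"turn":0},{"x":0,"y":0,"z":-3,"turn":0},{"x":0,"y":0,"z":-3,"turn":0},{"x":0,"y":3,"z":0,"turn":0},{"x":0,"y":3,"z":0,"turn":0}]' | tail -5
python3 - <<'E'
from plant import manip
import cv2
p,d=manip.grab_frame("scene");cv2.imwrite("pics/s5.png",cv2.resize(p[120:280,200:400,::-1],None,fx=4,fy=3.75))
E
python3 go.py .5475 .306 .25
```

```text
tool_pos: [0.5027, -0.2725, 0.1914]
tool_rot: [-0.0, -0.03, 1.0, 0.0]
contact_force: [-1.0, 0.2, -0.5]
gripper_width: 0.306
grasp_force: 59.8
tool_pos: [0.5028, -0.2728, 0.1926]
tool_rot: [0.0, -0.03, 1.0, -0.0]
contact_force: [-0.4, -0.4, 0.3]
gripper_width: 0.956
grasp_force: 0.0
tool_pos: [0.4999, -0.2132, 0.2707]
tool_rot: [0.002, -0.029, 1.0, -0.001]
contact_force: [0.6, -0.1, 0.3]
gripper_width: 0.998
grasp_force: 0.0
t 8.7 pos [ 0.4995 -0.2089  0.2698] shift cm [-7.93 51.1   2.08] turn 0.002 F [ 2.3  2.  -0.2] w 0.997 g 0.0
```

View pics/s5.png

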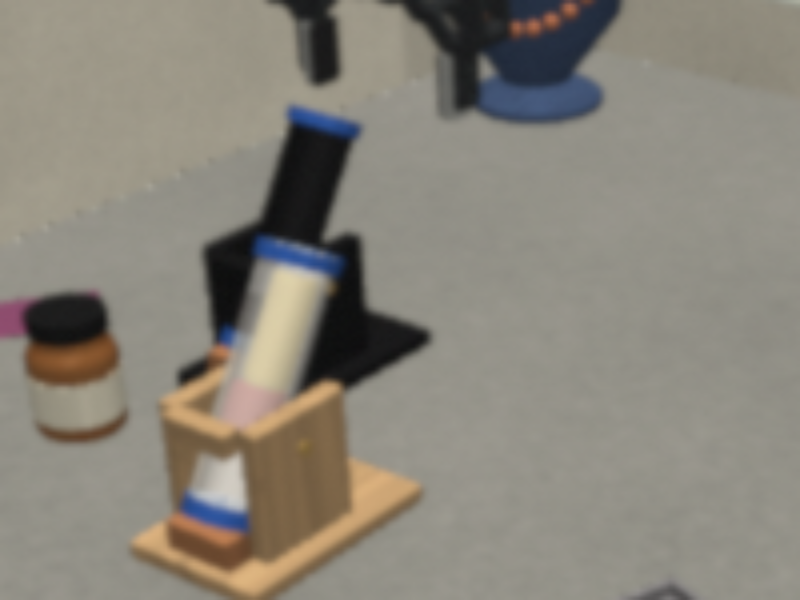

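The yellow bead has slid in and rests on the red one; in the crop it runs from (300,265) to (270,385). Next is the rod.

```bash
python3 -m crank '[{"x":-0.6,"y":4,"z":0,"turn":0},{"x":-0.6,"y":4.2,"z":0,"turn":0},{"x":-0.6,"y":4.2,"z":0,"turn":0},{"x":-0.6,"y":4.2,"z":0,"turn":0},{"x":-0.6,"y":4.2,"z":0,"turn":0}]' | head -2
python3 -m crank '[{"x":-0.6,"y":4.2,"z":0,"turn":0},{"x":-0.6,"y":4.2,"z":0,"turn":0},{"x":-0.7,"y":4.2,"z":0,"turn":0},{"x":-0.7,"y":4.2,"z":0,"turn":0},{"x":-0.7,"y":4.2,"z":0,"turn":0}]' |head -2
python3 -m crank '[{"x":-0.7,"y":4,"z":0,"turn":0},{"x":-0.7,"y":3.5,"z":0,"turn":0},{"x":0,"y":0,"z":0,"turn":0},{"x":0,"y":0,"z":0,"turn":0}]' |head -2
python3 go.py .5475 .306 .25
cat > hand.py <<'E'
from plant import manip
from h import *
c=manip.camera_model("wrist");p,d=manip.grab_frame("wrist");K,T=c["mtx"],c["world_to_cam"]
m=mask(p,(3,150,80),(14,255,255),(0,0,640,480));W=cloud(d,K,T);k=m>0
Q=W[k];Q=Q[Q[:,2]>np.percentile(Q[:,2],90)-.006];print(len(Q),np.median(Q,0).round(4),"mid",((Q.min(0)+Q.max(0))/2).round(4),np.ptp(Q,axis=0).round(3))
E
python3 hand.py
```

```text
time: 9.2
tool_pos: [0.517, -0.0019, 0.2688]
time: 9.7
tool_pos: [0.5376, 0.21, 0.2688]
time: 10.1
tool_pos: [0.547, 0.2843, 0.268]
t 10.1 pos [0.547  0.2843 0.268 ] shift cm [-0.18  2.16  1.8 ] turn 0.002 F [ 1.5 -1.3  1.2] w 0.997 g 0.0
273 [0.5444 0.3011 0.1824] mid [0.5203 0.2982 0.2936] [0.086 0.038 0.233]
```

```bash
python3 -m crank '[{"x":0,"y":1.8,"z":0,"turn":0},{"x":0,"y":0,"z":0,"turn":0}]' |head -2
sed -i 's/^Q=W\[k\].*/Q=W[k];Q=Q[(abs(Q[:,2]-.185)<.007)\&(abs(Q[:,0]-.547)<.03)];print(len(Q),np.median(Q,0).round(4),"mid",((np.percentile(Q,3,axis=0)+np.percentile(Q,97,axis=0))\/2).round(4),np.ptp(Q,axis=0).round(3));ct=blob(m);print(cv2.boundingRect(ct))/' hand.py; echo 'cv2.imwrite("pics/w6.png",p[:,:,::-1])' >> hand.py
python3 hand.py; python3 go.py .5475 .306 .25
```

```text
time: 10.35
tool_pos: [0.5457, 0.3024, 0.2677]
280 [0.546  0.3028 0.1827] mid [0.5506 0.3047 0.1817] [0.025 0.025 0.007]
(302, 216, 43, 61)
t 10.4 pos [0.5458 0.3018 0.2676] shift cm [-0.19  0.41  1.76] turn 0.0 F [-0.6  0.1  0.2] w 0.999 g 0.0
```

View pics/w6.png

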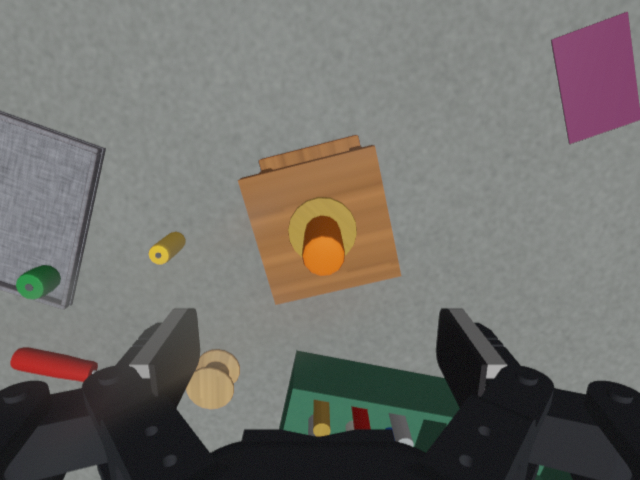

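Handle top is at (324,255), centred on the collar, with the fingers on either side. I go down and grip.

```bash
python3 -m crank '[{"x":-0.2,"y":0.1,"z":2.5,"turn":0},{"x":-0.1,"y":0.2,"z":3,"turn":0},{"x":0,"y":0,"z":3,"turn":0},{"x":0,"y":0,"z":2.5,"turn":0},{"x":0,"y":0,"z":1.5,"turn":0}]' |head -2
python3 -m crank '[{"x":0,"y":0,"z":0,"turn":0},{"x":0,"y":0,"z":0,"turn":0},{"x":0,"y":0,"z":0,"turn":0},{"x":0,"y":0,"z":0,"turn":0},{"x":0,"y":0,"z":0,"turn":0}]' 0
python3 -m crank '[{"x":0,"y":0,"z":0,"turn":0},{"x":0,"y":0,"z":0,"turn":0}]' |tail -5
python3 go.py .549 .305 .143
```

```text
time: 10.9
tool_pos: [0.5475, 0.3039, 0.1397]
time: 11.4
tool_pos: [0.5497, 0.3056, 0.1444]
tool_rot: [0.002, -0.03, 1.0, 0.001]
contact_force: [-0.4, 0.5, 3.6]
gripper_width: 0.286
grasp_force: 58.7
tool_pos: [0.5497, 0.3056, 0.1444]
tool_rot: [0.002, -0.03, 1.0, 0.001]
contact_force: [-0.7, 1.2, 6.9]
gripper_width: 0.291
grasp_force: 59.0
t 11.6 pos [0.5497 0.3056 0.1444] shift cm [ 0.07 -0.05  0.14] turn 0.0 F [-0.7  1.2  6.9] w 0.291 g 59.0
```

```bash
python3 -m crank '[{"x":0,"y":0,"z":-3,"turn":0},{"x":0,"y":0,"z":-4.5,"turn":0},{"x":0,"y":0,"z":-4.5,"turn":0},{"x":0,"y":0,"z":-4.5,"turn":0},{"x":0,"y":0,"z":-4.5,"turn":0}]' |tail -5
python3 -m crank '[{"x":0.3,"y":-2,"z":-2.5,"turn":0},{"x":0.5,"y":-4,"z":0,"turn":0},{"x":0.5,"y":-4.4,"z":0,"turn":0},{"x":0.5,"y":-4.4,"z":0,"turn":0},{"x":0.5,"y":-4.4,"z":0,"turn":0}]' |head -2
python3 -m crank '[{"x":0.5,"y":-4.4,"z":0,"turn":0},{"x":0.5,"y":-4.4,"z":0,"turn":0},{"x":0.5,"y":-4.4,"z":0,"turn":0},{"x":0.5,"y":-4.4,"z":0,"turn":0},{"x":0.5,"y":-4.4,"z":0,"turn":0}]' |head -2
python3 -m crank '[{"x":0.5,"y":-4.4,"z":0,"turn":0},{"x":0.5,"y":-4.4,"z":0,"turn":0},{"x":0.5,"y":-3.5,"z":0,"turn":0},{"x":0.1,"y":-2,"z":0,"turn":0},{"x":0,"y":0,"z":0,"turn":0}]' |tail -5
python3 -m crank '[{"x":0,"y":0,"z":0,"turn":0},{"x":0,"y":0,"z":0,"turn":0}]' |head -2
python3 go.py .5195 -.272 .3
sed 's/.0105\*ax/.022*ax/;s/.0595\*ax/.151*ax/;s/^m=.*/cv2.imwrite("pics\/s7.png",cv2.resize(p[60:260,180:430,::-1],None,fx=3,fy=3))/;/^for y/d' tilt.py > tilt2.py; python3 tilt2.py
```

```text
tool_pos: [0.5481, 0.3047, 0.3532]
tool_rot: [-0.001, -0.03, 1.0, -0.0]
contact_force: [0.2, 0.3, -0.0]
gripper_width: 0.287
grasp_force: 59.1
time: 12.6
tool_pos: [0.5363, 0.1104, 0.3765]
time: 13.1
tool_pos: [0.5244, -0.1108, 0.3766]
tool_pos: [0.5171, -0.2548, 0.3761]
tool_rot: [-0.001, -0.028, 1.0, 0.001]
contact_force: [-0.4, 0.9, -1.4]
gripper_width: 0.287
grasp_force: 59.4
time: 13.8
tool_pos: [0.5178, -0.2516, 0.3773]
t 13.8 pos [ 0.5178 -0.2516  0.3773] shift cm [-0.04 -2.05  7.73] turn 0.002 F [-0.   0.6 -1.4] w 0.288 g 59.4
[ 0.51787073 -0.25149941  0.37741579]
[273.9  80.9] [280.1 161.9]
[276.   80.7] [266.8 165.5]
[278.   81.3] [253.3 164.3]
```

View pics/s7.png

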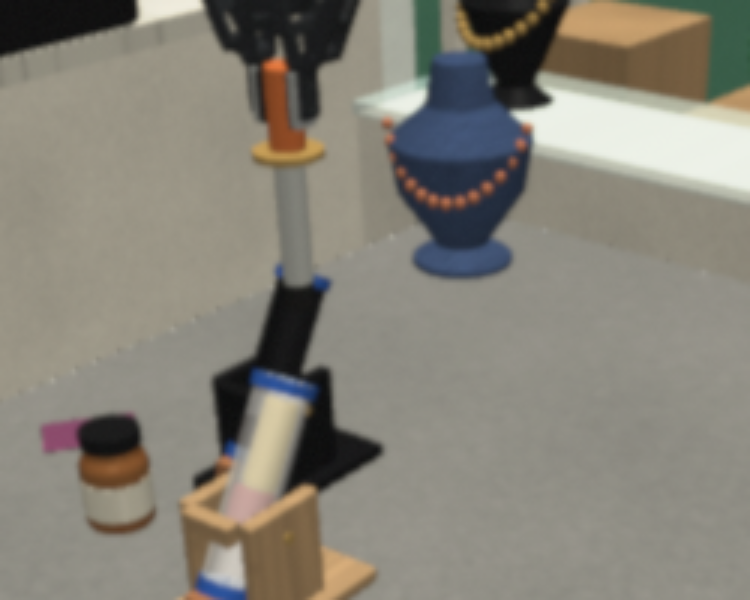

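The rod hangs vertical from the handle at (285,105), collar at (288,150), above and slightly left of the tube mouth at (283,385). I centre it and lower the foot into the mouth.

```bash
python3 -m crank '[{"x":-0.1,"y":-1,"z":0,"turn":0},{"x":-0.1,"y":-1,"z":1,"turn":0},{"x":0,"y":0,"z":2,"turn":0},{"x":0,"y":0,"z":2,"turn":0},{"x":0,"y":0,"z":0,"turn":0}]' |tail -5
python3 go.py .5195 -.272 .296
python3 -m crank '[{"x":0,"y":0,"z":0.9,"turn":0},{"x":0,"y":0,"z":0.9,"turn":0},{"x":0,"y":0,"z":0.6,"turn":0},{"x":0,"y":0,"z":0,"turn":0}]' |tail -5
python3 go.py .5195 -.272 .296
```

```text
tool_pos: [0.5195, -0.2723, 0.3224]
tool_rot: [-0.003, -0.029, 1.0, 0.002]
contact_force: [0.8, 0.0, -2.3]
gripper_width: 0.289
grasp_force: 59.4
t 14.35 pos [ 0.5195 -0.2723  0.3224] shift cm [-0.02  0.01  2.64] turn -0.0 F [ 0.8  0.  -2.3] w 0.289 g 59.4
tool_pos: [0.5205, -0.2725, 0.3024]
tool_rot: [-0.0, -0.03, 1.0, 0.0]
contact_force: [-0.2, -0.2, -1.6]
gripper_width: 0.287
grasp_force: 59.4
t 14.75 pos [ 0.5205 -0.2725  0.3024] shift cm [0.1  0.06 0.64] turn 0.0 F [-0.2 -0.2 -1.6] w 0.287 g 59.4
```

```bash
python3 -m crank '[{"x":0.1,"y":0,"z":0.6,"turn":0},{"x":0,"y":0,"z":0,"turn":0}]' |tail -5
python3 -m crank '[{"x":0.8,"y":0,"z":0,"turn":0},{"x":1,"y":0,"z":0,"turn":0},{"x":1,"y":0,"z":0.1,"turn":0},{"x":1,"y":0,"z":0.1,"turn":0}]' |tail -5
python3 -m crank '[{"x":1,"y":0,"z":0.2,"turn":0},{"x":1,"y":0,"z":0.2,"turn":0},{"x":1,"y":0,"z":0.3,"turn":0},{"x":0.5,"y":0,"z":0.2,"turn":0},{"x":0,"y":0,"z":0,"turn":0}]' |tail -5
python3 go.py .4466 -.2763 .286
sed -i 's/s7/s8/' tilt2.py; python3 tilt2.py
```

```text
tool_pos: [0.5201, -0.273, 0.2986]
tool_rot: [0.001, -0.03, 1.0, -0.001]
contact_force: [-0.7, -0.4, 0.9]
gripper_width: 0.289
grasp_force: 59.8
tool_pos: [0.4813, -0.2751, 0.2961]
tool_rot: [0.001, -0.03, 1.0, -0.0]
contact_force: [3.1, 0.4, 1.1]
gripper_width: 0.288
grasp_force: 60.3
tool_pos: [0.4462, -0.277, 0.2858]
tool_rot: [-0.0, -0.029, 1.0, 0.0]
contact_force: [3.2, -0.2, -0.4]
gripper_width: 0.287
grasp_force: 62.2
t 15.85 pos [ 0.4462 -0.277   0.2858] shift cm [-0.04  0.07 -0.02] turn -0.0 F [ 3.2 -0.2 -0.4] w 0.287 g 62.2
[ 0.4464332  -0.27698146  0.28591677]
[292.2 114.4] [296.5 185.8]
[294.1 114.1] [284.8 189.6]
[295.8 114.5] [273.1 189.1]
```

View pics/s8.png

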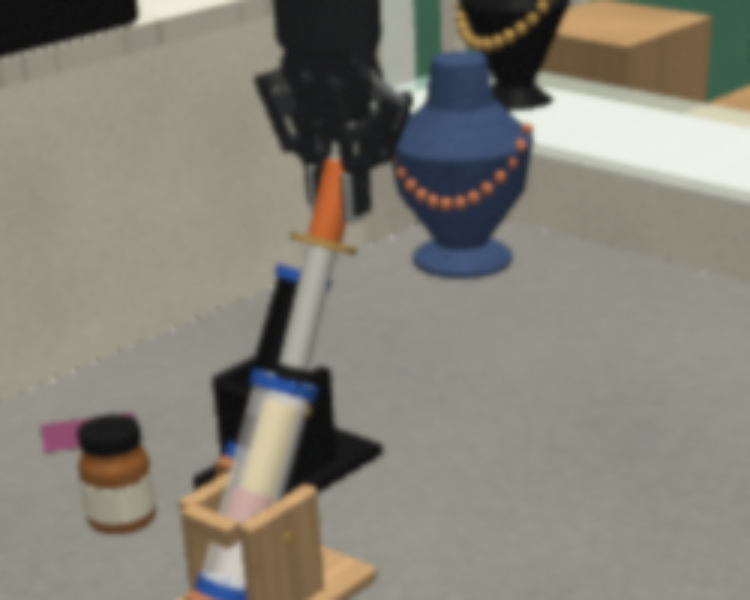

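The rod is tilted in line with the tube, its black foot in the mouth at (285,375). I push down along the axis.

```bash
python3 -m crank '[{"x":-0.2,"y":0,"z":0.35,"turn":0},{"x":-0.2,"y":0,"z":0.35,"turn":0},{"x":-0.2,"y":0,"z":0.35,"turn":0},{"x":-0.2,"y":0,"z":0.35,"turn":0},{"x":-0.2,"y":0,"z":0.35,"turn":0}]' |sed -n '2p;4p'
python3 -m crank '[{"x":-0.2,"y":0,"z":0.35,"turn":0},{"x":-0.2,"y":0,"z":0.35,"turn":0},{"x":-0.2,"y":0,"z":0.35,"turn":0},{"x":-0.2,"y":0,"z":0.35,"turn":0},{"x":-0.2,"y":0,"z":0.35,"turn":0}]' |sed -n '2p;4p'
python3 -m crank '[{"x":-0.2,"y":0,"z":0.35,"turn":0},{"x":-0.2,"y":0,"z":0.35,"turn":0},{"x":0,"y":0,"z":0,"turn":0}]' |sed -n '2p;4p'
python3 go.py .4726 -.2747 .241
```

```text
tool_pos: [0.4569, -0.2766, 0.2692]
contact_force: [-0.9, 0.2, 3.9]
tool_pos: [0.4669, -0.276, 0.2518]
contact_force: [-1.8, 0.8, 5.2]
tool_pos: [0.471, -0.2757, 0.2441]
contact_force: [-0.4, 0.3, 1.8]
t 17.2 pos [ 0.471  -0.2757  0.2441] shift cm [-0.17  0.09  0.31] turn 0.0 F [-0.4  0.3  1.8] w 0.286 g 62.4
```

```bash
python3 -m crank '[{"x":-0.15,"y":0,"z":0.26,"turn":0},{"x":-0.15,"y":0,"z":0.26,"turn":0},{"x":0,"y":0,"z":0,"turn":0}]' |sed -n '2p;4p'
python3 -m crank '[{"x":-0.1,"y":0,"z":0.2,"turn":0},{"x":-0.1,"y":0,"z":0.2,"turn":0},{"x":0,"y":0,"z":0,"turn":0}]' |sed -n '2p;4p'
python3 go.py .4726 -.2747 .241
```

```text
tool_pos: [0.4732, -0.2763, 0.2424]
contact_force: [-7.3, 1.8, 15.2]
tool_pos: [0.4746, -0.2772, 0.2427]
contact_force: [-16.6, 2.0, 29.7]
t 17.8 pos [ 0.4746 -0.2772  0.2427] shift cm [0.18 0.27 0.17] turn 0.0 F [-16.6   2.   29.7] w 0.29 g 65.4
```

Hard stop at the expected depth (TCP within 2–3 mm) with about 34 N of press, so both beads are home. I pull out along the axis, then upright the rod against the mouth's far lip.

```bash
python3 -m crank '[{"x":0.5,"y":0.1,"z":-0.87,"turn":0},{"x":0.5,"y":0,"z":-0.87,"turn":0},{"x":0.5,"y":0,"z":-0.87,"turn":0},{"x":0.5,"y":0,"z":-0.87,"turn":0},{"x":0.5,"y":0,"z":-0.87,"turn":0}]' |sed -n '2p;4p'
python3 -m crank '[{"x":0,"y":0,"z":0,"turn":0},{"x":0,"y":0,"z":0,"turn":0}]' |sed -n '2p;4p'
python3 go.py .5226 -.2717 .300
```

```text
tool_pos: [0.4505, -0.2756, 0.2786]
contact_force: [4.0, 0.3, -0.7]
tool_pos: [0.4506, -0.2761, 0.2793]
contact_force: [2.4, -0.2, 1.5]
t 18.5 pos [ 0.4506 -0.2761  0.2793] shift cm [-7.21  0.02 -2.07] turn -0.0 F [ 2.4 -0.2  1.5] w 0.288 g 62.0
```

```bash
python3 -m crank '[{"x":0.3,"y":0,"z":-0.5,"turn":0},{"x":-0.8,"y":0,"z":-0.3,"turn":0},{"x":-1,"y":0,"z":-0.3,"turn":0},{"x":-1,"y":0,"z":-0.3,"turn":0},{"x":-1,"y":0,"z":-0.3,"turn":0}]' |sed -n '2p;4p'
python3 -m crank '[{"x":-1,"y":0,"z":-0.3,"turn":0},{"x":-1,"y":0,"z":-0.1,"turn":0},{"x":-1,"y":0,"z":0,"turn":0},{"x":-0.8,"y":0,"z":0,"turn":0},{"x":0,"y":0,"z":0,"turn":0}]' |sed -n '2p;4p'
python3 go.py .5226 -.2717 .300
cat > rod.py <<'E'
# rod tilt from shaft/collar pixels in the scene view: metal shaft centre line vs projected vertical
from plant import manip
from h import *
import sys
p,d=manip.grab_frame("scene");c=manip.camera_model("scene");K,T=c["mtx"],c["world_to_cam"]
t=manip.state()["tool_pos"];print(t)
def uv(P):q=T[:3,:3]@P+T[:3,3];return (K@(q/q[2]))[:2].round(1)
g=t+[0,0,.0187]
for ay in(0,.1):
  for a in(-.1,0,.1,.2):
    ax=np.array([-a,-ay,1]);ax/=np.linalg.norm(ax);print(a,ay,"coll",uv(g-.038*ax),"shaft@60",uv(g-.09*ax),"foot",uv(g-.151*ax))
u,v=uv(g).astype(int)
cv2.imwrite("pics/"+sys.argv[1],cv2.resize(p[v-45:v+105,u-100:u+100,::-1],None,fx=4,fy=4,interpolation=cv2.INTER_CUBIC));print("origin",u-100,v-45)
h=cv2.cvtColor(p,cv2.COLOR_RGB2HSV)
m=cv2.inRange(h,(15,90,90),(28,255,255));k=np.zeros_like(m);k[v-10:v+60,u-40:u+40]=255;ct=blob(m&k);print("collar",cv2.fitEllipse(ct)[0],cv2.boundingRect(ct))
E
python3 rod.py s9.png
```

```text
tool_pos: [0.4855, -0.2736, 0.2948]
contact_force: [-6.5, -0.5, -1.1]
tool_pos: [0.5248, -0.2714, 0.2995]
contact_force: [-2.9, 0.6, 0.8]
t 19.5 pos [ 0.5248 -0.2714  0.2995] shift cm [ 0.22 -0.02 -0.05] turn 0.001 F [-2.9  0.6  0.8] w 0.287 g 59.6
[ 0.52445974 -0.27144489  0.29945822]
-0.1 0 coll [271.4 144.8] shaft@60 [275.  166.4] foot [278.9 190.2]Traceback (most recent call last):
  File "rod.py", line 11, in <module>
    ax=np.array([-a,-ay,1]);ax/=np.linalg.norm(ax);print(a,ay,"coll",uv(g-.038*ax),"shaft@60",uv(g-.09*ax),"foot",uv(g-.151*ax))
                            ^^^^^^^^^^^^^^^^^^^^^^
numpy._core._exceptions._UFuncOutputCastingError: Cannot cast ufunc 'divide' output from dtype('float64') to dtype('int64') with casting rule 'same_kind'
```

```bash
python3 -m crank '[{"x":0,"y":0,"z":-2,"turn":0},{"x":0,"y":0,"z":-3,"turn":0},{"x":0,"y":0,"z":-3,"turn":0},{"x":0,"y":0,"z":0,"turn":0},{"x":0,"y":0,"z":0,"turn":0}]' |sed -n '2p;4p'
cat > rod.py <<'E'
# rod tilt from depth points of the shaft (slices in z), scene camera
from plant import manip
from h import *
t=manip.state()["tool_pos"]
for n in("scene",):
    p,d=manip.grab_frame(n);c=manip.camera_model(n);W=cloud(d,c["mtx"],c["world_to_cam"])
    k=(d>0)&(np.hypot(W[...,0]-t[0],W[...,1]-t[1])<.045)&(W[...,2]<t[2]-.03)&(W[...,2]>t[2]-.125)
    Q=W[k];print(t,len(Q))
    for z in np.arange(t[2]-.12,t[2]-.02,.012):
        q=Q[abs(Q[:,2]-z)<.006]
        if len(q):print(round(z-t[2],3),len(q),np.median(q,0)[:2].round(4)-t[:2].round(4))
    K,T=c["mtx"],c["world_to_cam"]
    q=T[:3,:3]@(t+[0,0,-.05])+T[:3,3];u,v=(K@(q/q[2]))[:2].astype(int)
    h=cv2.cvtColor(p,cv2.COLOR_RGB2HSV)
    for y in range(v-20,v+50,6):print(y,[tuple(int(a) for a in h[y,x]) for x in range(u-14,u+15,4)])
E
python3 rod.py
```

```text
tool_pos: [0.5244, -0.2716, 0.3801]
contact_force: [0.0, -0.4, -1.8]
[ 0.52443505 -0.27156203  0.38012515] 454
-0.12 52 [0.0076 0.0066]
-0.108 54 [0.0089 0.0069]
-0.096 54 [0.0084 0.0071]
-0.084 59 [0.0084 0.0072]
-0.072 55 [0.0085 0.0077]
-0.06 61 [0.0084 0.007 ]
-0.048 56 [0.0087 0.0073]
-0.036 63 [0.0087 0.0066]
102 [(23, 34, 150), (23, 34, 148), (11, 188, 130), (10, 188, 141), (10, 173, 134), (21, 45, 158), (21, 34, 156), (23, 33, 154)]
108 [(21, 68, 143), (19, 141, 194), (18, 148, 177), (17, 153, 173), (18, 147, 182), (19, 141, 188), (19, 96, 133), (23, 33, 156)]
114 [(23, 34, 150), (23, 34, 149), (24, 29, 122), (27, 23, 123), (27, 21, 124), (23, 33, 156), (23, 33, 156), (23, 33, 153)]
120 [(22, 32, 150), (23, 34, 152), (25, 25, 130), (30, 17, 121), (27, 18, 126), (23, 33, 153), (23, 33, 153), (23, 35, 154)]
126 [(23, 34, 151), (23, 34, 152), (23, 32, 144), (30, 17, 120), (27, 18, 128), (22, 32, 145), (23, 35, 155), (21, 35, 155)]
132 [(23, 34, 152), (23, 34, 151), (22, 33, 146), (30, 17, 119), (30, 16, 128), (23, 31, 142), (23, 33, 154), (23, 34, 156)]
138 [(23, 33, 153), (23, 35, 152), (22, 32, 150), (30, 17, 118), (27, 18, 129), (23, 25, 131), (23, 33, 156), (21, 35, 155)]
144 [(23, 33, 153), (22, 32, 151), (23, 33, 153), (26, 17, 117), (30, 16, 127), (25, 22, 127), (23, 32, 157), (23, 33, 154)]
150 [(23, 33, 153), (21, 34, 156), (23, 33, 153), (30, 18, 115), (30, 16, 127), (75, 5, 110), (111, 134, 150), (111, 31, 140)]
156 [(23, 33, 156), (23, 34, 157), (23, 34, 156), (23, 34, 67), (30, 23, 22), (30, 12, 21), (120, 12, 22), (111, 94, 38)]
162 [(24, 26, 147), (25, 20, 141), (27, 18, 141), (24, 18, 139), (20, 18, 43), (0, 0, 20), (0, 0, 24), (150, 12, 21)]
168 [(25, 20, 143), (25, 20, 142), (25, 20, 141), (24, 19, 132), (30, 14, 18), (15, 22, 23), (90, 11, 24), (90, 12, 21)]
```

The rod is upright to within half a degree and centred under the TCP. I carry it back to the stand.

```bash
python3 -m crank '[{"x":-0.2,"y":2,"z":0,"turn":0},{"x":-0.4,"y":4,"z":0,"turn":0},{"x":-0.45,"y":4.4,"z":0,"turn":0},{"x":-0.45,"y":4.4,"z":0,"turn":0},{"x":-0.45,"y":4.4,"z":0,"turn":0}]' |head -2
python3 -m crank '[{"x":-0.45,"y":4.4,"z":0,"turn":0},{"x":-0.45,"y":4.4,"z":0,"turn":0},{"x":-0.45,"y":4.4,"z":0,"turn":0},{"x":-0.45,"y":4.4,"z":0,"turn":0},{"x":-0.45,"y":4.4,"z":0,"turn":0}]' |head -2
python3 -m crank '[{"x":-0.45,"y":4.4,"z":0,"turn":0},{"x":-0.45,"y":4.4,"z":0,"turn":0},{"x":-0.4,"y":3.5,"z":0,"turn":0},{"x":-0.2,"y":2,"z":0,"turn":0},{"x":0,"y":0,"z":0,"turn":0}]' |head -2
python3 -m crank '[{"x":0,"y":0,"z":0,"turn":0},{"x":0,"y":0,"z":0,"turn":0}]' |head -2
python3 go.py .5495 .3054 .29
python3 rod.py | head -10
```

```text
time: 20.6
tool_pos: [0.5311, -0.076, 0.3775]
time: 21.1
tool_pos: [0.54, 0.145, 0.3776]
time: 21.6
tool_pos: [0.5461, 0.289, 0.3769]
time: 21.8
tool_pos: [0.5474, 0.2853, 0.3788]
t 21.8 pos [0.5474 0.2853 0.3788] shift cm [-0.34  2.    8.88] turn -0.0 F [-0.5  0.1 -0.3] w 0.288 g 59.4
[0.54737507 0.28529494 0.37880054] 897
-0.12 98 [0.0091 0.0035]
-0.108 98 [0.0095 0.0029]
-0.096 113 [0.0094 0.0024]
-0.084 109 [0.0097 0.0033]
-0.072 118 [0.0093 0.0023]
-0.06 116 [0.0097 0.0037]
-0.048 122 [0.0093 0.0028]
-0.036 123 [0.0095 0.0031]
183 [(17, 141, 87), (19, 142, 194), (19, 141, 199), (17, 153, 162), (12, 179, 135), (11, 186, 137), (11, 181, 144), (18, 147, 184)]
```

```bash
python3 -m crank '[{"x":-0.2,"y":1,"z":2,"turn":0},{"x":-0.1,"y":1,"z":3,"turn":0},{"x":0,"y":0,"z":3,"turn":0},{"x":0,"y":0,"z":2,"turn":0},{"x":0,"y":0,"z":0,"turn":0}]' |head -2
python3 -m crank '[{"x":0,"y":0,"z":0,"turn":0},{"x":0,"y":0,"z":0,"turn":0}]' |head -2
python3 go.py .5495 .3054 .25
```

```text
time: 22.35
tool_pos: [0.5479, 0.3044, 0.275]
time: 22.55
tool_pos: [0.5505, 0.3059, 0.2821]
t 22.55 pos [0.5505 0.3059 0.2821] shift cm [ 0.12 -0.05  3.21] turn -0.001 F [-0.3 -0.6 -1.1] w 0.289 g 59.5
```

```bash
python3 -m crank '[{"x":0.1,"y":-0.05,"z":1.5,"turn":0},{"x":0,"y":0,"z":1.5,"turn":0},{"x":0,"y":0,"z":1.5,"turn":0},{"x":0,"y":0,"z":0,"turn":0}]' |sed -n '2p;4p'
python3 -m crank '[{"x":0,"y":0,"z":1.5,"turn":0},{"x":0,"y":0,"z":2,"turn":0},{"x":0,"y":0,"z":2,"turn":0},{"x":0,"y":0,"z":1.5,"turn":0},{"x":0,"y":0,"z":0,"turn":0}]' |sed -n '2p;4p'
python3 go.py .5495 .3054 .146
```

```text
tool_pos: [0.5467, 0.3047, 0.23]
contact_force: [-0.0, 0.2, -1.9]
tool_pos: [0.5469, 0.3048, 0.1611]
contact_force: [-0.8, -0.3, -1.3]
t 23.45 pos [0.5469 0.3048 0.1611] shift cm [-0.27  0.05  1.51] turn 0.0 F [-0.8 -0.3 -1.3] w 0.287 g 59.5
```

```bash
python3 -m crank '[{"x":-0.2,"y":0,"z":0.6,"turn":0},{"x":0,"y":0,"z":0.6,"turn":0},{"x":0,"y":0,"z":0.2,"turn":0},{"x":0,"y":0,"z":0,"turn":0},{"x":0,"y":0,"z":0,"turn":0}]' |sed -n '2p;4p'
python3 go.py .5495 .3054 .1445
```

```text
tool_pos: [0.5508, 0.3057, 0.1511]
contact_force: [-0.3, -0.2, -0.7]
t 23.95 pos [0.5508 0.3057 0.1511] shift cm [ 0.14 -0.02  0.66] turn 0.0 F [-0.3 -0.2 -0.7] w 0.291 g 59.5
```

```bash
python3 -m crank '[{"x":0.1,"y":0,"z":0.3,"turn":0},{"x":0,"y":0,"z":0.2,"turn":0},{"x":0,"y":0,"z":0,"turn":0},{"x":0,"y":0,"z":0,"turn":0}]' |sed -n '2p;4p'
python3 go.py .5495 .3054 .1445
```

```text
tool_pos: [0.5495, 0.3055, 0.1455]
contact_force: [-0.1, -0.5, -2.1]
t 24.35 pos [0.5495 0.3055 0.1455] shift cm [ 0.   -0.01  0.1 ] turn 0.0 F [-0.1 -0.5 -2.1] w 0.287 g 59.5
```

```bash
python3 -m crank '[{"x":0,"y":0,"z":0.2,"turn":0},{"x":0,"y":0,"z":0.1,"turn":0},{"x":0,"y":0,"z":0,"turn":0}]' |sed -n '2p;4p'
python3 -m crank '[{"x":0,"y":0,"z":0.2,"turn":0},{"x":0,"y":0,"z":0,"turn":0}]' |sed -n '2p;4p'
```

```text
tool_pos: [0.55, 0.3057, 0.1439]
contact_force: [-2.4, -1.9, 4.4]
tool_pos: [0.5501, 0.3058, 0.1439]
contact_force: [-6.1, -2.3, 12.1]
```

Collar is on the stand. I open, rise straight up, and check.

```bash
python3 -m crank '[{"x":0,"y":0,"z":-0.3,"turn":0},{"x":0,"y":0,"z":0,"turn":0},{"x":0,"y":0,"z":0,"turn":0},{"x":0,"y":0,"z":0,"turn":0},{"x":0,"y":0,"z":0,"turn":0}]' 100 |tail -5
python3 -m crank '[{"x":0,"y":0,"z":-2,"turn":0},{"x":0,"y":0,"z":-3,"turn":0},{"x":0,"y":0,"z":-4,"turn":0},{"x":0,"y":0,"z":-4,"turn":0},{"x":2,"y":-3,"z":-2,"turn":0}]' |tail -5
python3 -m crank '[{"x":3,"y":-4,"z":0,"turn":0},{"x":3,"y":-4,"z":0,"turn":0},{"x":3,"y":-4,"z":0,"turn":0},{"x":0,"y":0,"z":0,"turn":0},{"x":0,"y":0,"z":0,"turn":0}]' |head -2
python3 - <<'E'
from plant import manip
from h import *
P={}
for n in("top","scene"):
    p,d=manip.grab_frame(n);c=manip.camera_model(n);P[n]=(p,d,c["mtx"],c["world_to_cam"])
p,d,K,T=P["top"];W=cloud(d,K,T)
m=mask(p,(3,180,120),(14,255,255),(95,235,150,290));Q=W[m>0];Q=Q[Q[:,2]>.178];print("handle top",cv2.minEnclosingCircle(blob(m)),np.median(Q,0).round(4),len(Q))
p,d,K,T=P["scene"];W=cloud(d,K,T);p0=load("scene0")[0]
for nm,pp in(("before",p0),("now",p)):
    m=mask(pp,(3,180,120),(14,255,255),(500,270,535,320));print(nm,cv2.boundingRect(blob(m)))
# tube: which pixels show bead tint / red tint (rows), crop columns along tube
h=cv2.cvtColor(p,cv2.COLOR_RGB2HSV)
R=T[:3,:3]
for z in range(60,175,8):
    P3=np.array([.518,-.272,.181])+np.array([.998*-.5,.0586*-.5,.866])*(z-168)/1000
    q=R@P3+T[:3,3];u,v=(K@(q/q[2]))[:2].astype(int);print(z,(u,v),p[v,u],p0[v,u])
E
```

```text
tool_pos: [0.5494, 0.3054, 0.143]
tool_rot: [-0.0, -0.03, 1.0, -0.0]
contact_force: [-0.6, -0.2, 0.4]
gripper_width: 1.001
grasp_force: 0.0
tool_pos: [0.5332, 0.2762, 0.2978]
tool_rot: [0.003, -0.031, 1.0, 0.001]
contact_force: [-0.9, 0.0, 0.8]
gripper_width: 1.0
grasp_force: 0.0
time: 26.35
tool_pos: [0.4484, 0.1487, 0.2938]
handle top ((120.66666412353516, 262.3333435058594), 6.128367900848389) [0.5506 0.3075 0.1849] 52
before (508, 286, 18, 34)
now (508, 286, 18, 34)
60 (np.int64(262), np.int64(231)) [215 201 164] [195 162 154]
68 (np.int64(263), np.int64(228)) [215 202 165] [196 162 155]
76 (np.int64(264), np.int64(225)) [215 201 165] [196 162 155]
84 (np.int64(265), np.int64(221)) [215 202 165] [203 191 182]
92 (np.int64(266), np.int64(218)) [216 202 166] [206 200 190]
100 (np.int64(267), np.int64(215)) [216 203 166] [202 199 193]
108 (np.int64(268), np.int64(211)) [194 187 168] [189 186 182]
116 (np.int64(269), np.int64(208)) [191 188 181] [188 184 177]
124 (np.int64(270), np.int64(205)) [201 197 189] [197 193 186]
132 (np.int64(271), np.int64(201)) [202 198 191] [198 195 187]
140 (np.int64(272), np.int64(198)) [202 197 190] [198 194 187]
148 (np.int64(273), np.int64(194)) [201 198 190] [199 195 188]
156 (np.int64(274), np.int64(191)) [161 164 177] [157 161 173]
164 (np.int64(275), np.int64(187)) [ 83 107 157] [ 82 106 155]
172 (np.int64(276), np.int64(184)) [31 32 36] [30 31 35]
```

```bash
python3 -c "
from plant import manip
print(manip.job_done())"
```

```text
the job is handed in; nothing more can be done
None
```

The job is handed in at about 26 s: the yellow bead's top sits at the packed-home level in the tube after a firm final press of about 34 N (more than the 10 to 20 N suggested), the rod hangs upright in its stand, and I moved nothing else that I know of; I saw no verdict.

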